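# Clear the hand bell off the pen tray, then put the ink bottle in its place

## Robot

A 7-joint arm with a two-finger parallel gripper is mounted at the origin on a cart in front of the work surface, level with it; the furniture and walls round the work are solid. World frame = base frame: x ahead of the robot, y to its left, z up, the work surface at z = 0. Lengths are in m, angles in rad, forces in N, time in s.
With the tool pointing down it reaches from about 0.425 to 0.875 m from the base axis. Payload 4.7 kg.
Tool frame: the origin (TCP) lies at the very end of the fingers, on their centre line; the grasp point (between the pads) lies 19 mm behind it; z points along the fingers, y is the line along which they close (so a half turn about z gives the same grasp; the last joint's range is limited). The gripper opens to 87 mm and grips with 3 to 60 N. Pads are 19 mm wide; open, the fingers measure 117 mm over their backs; the gripper's body (75 mm by 190 mm) begins 51 mm behind the grasp point.
Start: joints at [1.286, 0.321, -0.07, 1.45, 0.023, 1.371, -0.057], TCP at [0.191, -0.621, 0.223] pointing down, gripper open.
Joint ranges: [-2.86, 2.86], [-0.3, 2.09], [-1.38, 1.24], [0.06, 2.45], [-1.56, 4.7], [0.09, 2.05], [-2.69, 2.69]. Speed limits (rad/s): [2.57, 2.57, 3.14, 3.14, 3.14, 3.14, 3.14].

## Interface

Orientations are given as a rotation vector (axis times angle).
In Python, from bench import ctrl, vision gives the robot as it stands.
- The arm moves only by the tool jog_arm, never from a script. Its argument "increments" is a list of rows, each an object of numbers: "tx", "ty", "tz": the shift along the tool's x, y, z in mm; "wx", "wy", "wz": the turn, a rotation vector about the tool's x, y, z in rad; "gripper": the opening, from 0 (shut) to 1 (fully open). In form: [{"tx": .., "ty": .., "tz": .., "wx": .., "wy": .., "wz": .., "gripper": ..}, ...]. A call has exactly 5 rows; each row is the pose to reach, as a shift and turn from the pose commanded when the call began, along the tool's axes at that moment; what a row does not reach only later rows make up. A row lasts 1/12 s, in which the tool goes at most 41.7 mm and 7.16 degrees, less where a joint would pass 70% of its speed; a pose out of reach is approached as far as the arm can. A call with a gripper value outside its range is refused whole. The fingers move at their own pace and stop on an object; "grip_force" is the grip in N (left out, the last holds). Time passes only in rows, so rows that repeat a pose let the fingers close, or fill a call up. It gives the time, the measured TCP pose, the force, the opening and the grip force at its end, in the units of the state.
- ctrl.get_state(): the state, without advancing time (a new reading comes with each control period).
- vision.get_image(name): name is "scene" or "top"; returns a dict with "color" (480x640x3 uint8, blue, green, red), "fx", "fy", "cx", "cy" (pixels), "extrinsics" (4x4, takes a point from world to camera coordinates). Camera axes: x right, y down, z forward; pixel columns grow to the right and rows downward; lengths in m; the calibration is good to about 2 mm. A picture is of the moment at which its call begins. There is no depth.
- ctrl.close_job(): hands the job in; it is judged then, once.
Trained networks look in the newest picture that a camera, given by its name, has taken for a name from the list of things; names that differ only in an ending like _2 or _b are one class to them, and where a whole thing is asked for, a point or a joint stands for the part that bears it (a point fixed in the world has none). Each returns a list of dicts, best first, with "conf" (0 to 1); they miss things now and then, are a little off and sometimes report something else, mostly with a low value. They report only what shows in the picture. A call takes as long as a camera call. They do not tell look-alikes from the thing itself.
- vision.spot_in(camera, thing): "bbox" ([left, top, right, bottom] in pixels, round what is visible of it).
The state is a dict: "time": time; "joint_positions": joint angles; "qd": joint speeds; "joint_torque": joint torques, N m; "position": TCP position; "tool_rot": TCP orientation; "ft_force": force on the tool from outside, world axes, zero at the start; "torque": the same for the moment, N m; "grip_width": opening from 0.0 (shut) to 1.0 (fully open); "grip_force": force on a finger pad.
Only numpy, scipy, OpenCV 4.12 (cv2) and the standard library are available. Lean on these libraries where they do the work, as an engineer would, in place of code of your own. Each camera call takes 0.05 s, during which the arm holds its last target. There are 200 camera calls.

## Task

Somebody has left the brass hand bell on the silver tray, in the spot beside the glass inkwell where the ink bottle belongs. Move the bell off first and stand it on the black notebook next to the tray, then stand the ink bottle that is near the tray on the tray in the spot where the bell was. Keep both upright, set them down without dropping them, and leave the inkwell where it is.

Things in the scene. Friction and masses are not known exactly. Their poses are not given: they have to be found in the camera images.
- tray: Shallow silver pen tray with rounded corners (looks almost white), 171 x 271 mm (its own x and y), fixed to the desk. Its origin is the centre of its underside, on the desk; its flat floor is 5 mm above the desk and its turned rim, about 17 mm wide, rises to 13 mm. Its two spots lie side by side along its long side (own y).
- place_left (a point): Centre of the tray's left spot (as seen from the robot), on the tray's floor 5 mm above the desk, 58 mm from the tray's centre along its own +y. At the start the bell stands in one of the two spots and the inkwell in the other, each within about 10 mm of the spot's centre.
- place_right (a point): Centre of the tray's right spot, on the tray's floor 5 mm above the desk, 58 mm from the tray's centre along its own -y.
- bell_center (a point): The hand bell: a brass bell with an upright dark wooden handle, 87 mm tall, loose, 0.14 kg or so. The point is on its axis half-way up, 43.5 mm above its foot; z is its axis. The brass skirt is 60 mm across and ends 45 mm above the foot (1.5 mm above this point); above that the round handle, up to 16 mm thick, runs to 87 mm and is the place to grip.
- bottle_center (a point): The ink bottle near the tray (another one far back on the desk plays no part): a square dark-blue bottle with a round black screw cap, loose, 0.16 kg or so. The point is on its axis half-way up, 31 mm above its foot; z is its axis, x and y are square to its sides. The body is 52 x 52 mm and 42 mm tall; the cap, 35 mm across, is from 48 to 62 mm above the foot (the cap does not turn). Grip it by the cap or across the body.
- inkwell_center (a point): The clear, whitish cut-glass inkwell with a silver lid, 60 x 60 x 64 mm, loose, standing on the tray in the spot not taken by the bell; it stays there. The point is on its axis half-way up, 32 mm above its foot.
- notebook_top (a point): The black pocket notebook lying closed on the desk next to the tray, 140 x 91 mm (its own x and y), 12 mm thick, fixed. The point is the centre of its upper face, 12 mm above the desk. It is empty, and large enough for the bell anywhere near its middle.
Mind the look-alikes: they are no part of the job. What is shaped like the part that bears bell_center but orange or pink is not meant.

How it is judged:
By the outcome, as a careful person would: the job done as asked, in the order asked, and still so for the second after the job is handed in, with the robot touching nothing.
It also fails if it takes over 59 s, if anything falls off the work surface, if the arm or the gripper's body presses on something with over 40 N, if the wrist force passes 120 N, or if a joint passes its speed limit or range.

## Working session

There is one attempt and no reset: what is moved stays moved. The work goes in short steps, Python scripts to look and compute and a tool call to move; the robot and the scene stay as the last step left them, time stands still between calls to the robot, and variables do not carry over. Pictures are saved under pics/ and viewed, at most 10 in all, crops included, and the job is handed in when it is done.

Besides the shell and the picture viewer there is one more tool, called by a JSON object that holds its "name" and its "arguments", one argument or row to a line. jog_arm: Moves the arm, as the interface text tells. Its arguments: {"type":"object","properties":{"increments":{"type":"array"},"grip_force":{"type":"number"}},"required":["increments"]}

```bash
mkdir -p pics; ls; python3 - <<'E'
from bench import ctrl, vision
import cv2,numpy as np
s=ctrl.get_state(); print(s)
for n in ["scene","top"]:
    im=vision.get_image(n); cv2.imwrite(f"pics/{n}0.png",im["color"])
    print(n,im["fx"],im["fy"],im["cx"],im["cy"],np.round(im["extrinsics"],4).tolist())
    for t in ["tray","bell_center","bottle_center","inkwell_center","notebook_top"]:
        try: print(t,[(np.round(d["bbox"]).tolist(),round(d["conf"],2)) for d in vision.spot_in(n,t)])
        except Exception as e: print(t,e)
E
```

```text
pics
{'time': 0.0, 'joint_positions': array([ 1.28610745,  0.321837  , -0.07009088,  1.4516912 ,  0.02260913,
        1.37078391, -0.05691405]), 'qd': array([-9.43815789e-05, -4.05857553e-04, -4.28741204e-04,  1.09218288e-03,
        8.39513082e-04,  4.90562852e-04,  1.47227614e-03]), 'joint_torque': array([ 5.80588294e-04, -4.91288424e+01, -4.03676005e-01, -3.12530673e+01,
       -6.37987931e-02,  4.37390408e-02,  1.95732950e-04]), 'position': array([ 0.19112433, -0.62068224,  0.22144434]), 'tool_rot': array([-3.10472278e+00, -4.67349037e-01,  6.14504120e-04]), 'ft_force': array([-0.15999743,  1.34664213,  0.27998458]), 'torque': array([ 0.03156238, -0.0350333 ,  0.0376657 ]), 'grip_force': 0.0, 'grip_width': 1.0009022686773223}
scene 612.8311593706105 612.8311593706105 326.3815203198772 230.65154761451203 [[-0.8976, -0.4409, 0.0007, 0.5327], [-0.1935, 0.3925, -0.8992, 0.0639], [0.3962, -0.8072, -0.4376, 1.1048], [0.0, 0.0, 0.0, 1.0]]
tray [([262.0, 206.0, 404.0, 270.0], 0.63), ([325.0, 211.0, 367.0, 256.0], 0.28)]
bell_center [([194.0, 229.0, 228.0, 280.0], 0.94), ([298.0, 188.0, 327.0, 234.0], 0.9), ([374.0, 292.0, 411.0, 352.0], 0.77)]
bottle_center [([358.0, 262.0, 395.0, 307.0], 0.57)]
inkwell_center [([324.0, 212.0, 367.0, 257.0], 0.82)]
notebook_top [([235.0, 246.0, 320.0, 303.0], 0.63)]
top 511.5685207038337 511.5685207038337 314.45789912074105 238.43673604778144 [[0.0035, -0.9998, 0.0202, 0.2471], [-0.9957, -0.0054, -0.0921, 0.4929], [0.0922, -0.0198, -0.9955, 0.872], [0.0, 0.0, 0.0, 1.0]]
tray [([311.0, 144.0, 448.0, 306.0], 0.69)]
bell_center [([380.0, 178.0, 410.0, 209.0], 0.91), ([242.0, 137.0, 279.0, 169.0], 0.9), ([212.0, 335.0, 244.0, 371.0], 0.72)]
bottle_center [([265.0, 298.0, 301.0, 335.0], 0.91), ([376.0, 179.0, 407.0, 211.0], 0.7)]
inkwell_center [([348.0, 229.0, 384.0, 266.0], 0.87)]
notebook_top [([238.0, 192.0, 324.0, 244.0], 0.72), ([349.0, 231.0, 386.0, 267.0], 0.16)]
```

View pics/scene0.png

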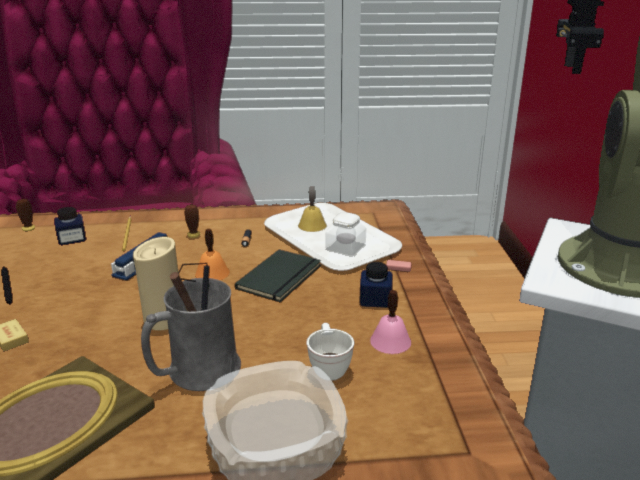

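View pics/top0.png

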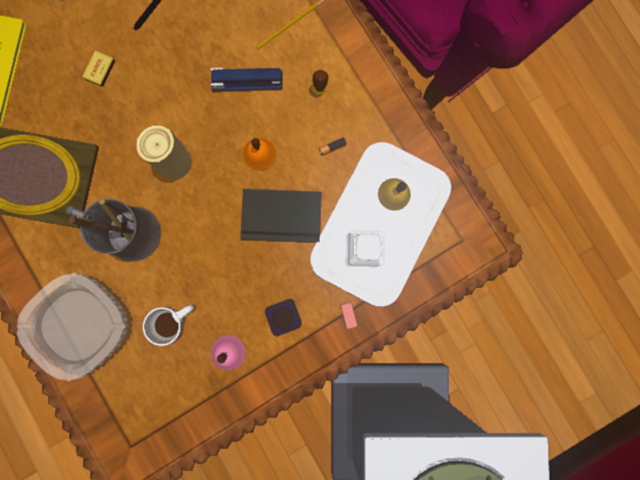

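The top view shows the brass bell at (394,193) in the tray's right spot, the inkwell at (366,248), the bottle at (283,317) and the notebook at (281,216). The orange bell at (259,153) and the pink one at (229,352) are look-alikes. Next I'll turn these into world positions.

```bash
cat > h.py <<'E'
import numpy as np, cv2
from scipy.optimize import least_squares
def proj(im,P):
    P=np.atleast_2d(P); c=P@im["extrinsics"][:3,:3].T+im["extrinsics"][:3,3]
    return np.c_[im["fx"]*c[:,0]/c[:,2]+im["cx"],im["fy"]*c[:,1]/c[:,2]+im["cy"]]
def back(im,uv,z):
    uv=np.atleast_2d(uv).astype(float); R=im["extrinsics"][:3,:3]; o=-R.T@im["extrinsics"][:3,3]
    d=np.c_[(uv[:,0]-im["cx"])/im["fx"],(uv[:,1]-im["cy"])/im["fy"],np.ones(len(uv))]@R
    return (o+d*((z-o[2])/d[:,2])[:,None])[:,:2]
a=np.linspace(0,2*np.pi,40)
def ring(r,z): return np.c_[r*np.cos(a),r*np.sin(a),0*a+z]
def sq(w,z,yaw):
    c=np.array([[1,1],[1,-1],[-1,-1],[-1,1]])*w/2; R=np.array([[np.cos(yaw),-np.sin(yaw)],[np.sin(yaw),np.cos(yaw)]])
    return np.c_[c@R.T,np.full(4,z)]
bell=np.r_[ring(.030,.002),ring(.007,.087),ring(.008,.075)]
def bottle(yaw): return np.r_[sq(.052,0,yaw),sq(.052,.042,yaw),ring(.0175,.062)]
def inkwell(yaw): return np.r_[sq(.060,0,yaw),sq(.05,.064,yaw)]
def fit(model,z0,obs,x0):
    """obs: list of (image, bbox)"""
    def f(p):
        r=[]
        for im,b in obs:
            q=proj(im,model+[p[0],p[1],z0]); r+=list(np.r_[q.min(0),q.max(0)]-b)
        return r
    s=least_squares(f,x0,loss="soft_l1"); return s.x,np.round(s.fun,1)
E
python3 - <<'E'
from h import *
from bench import vision
T=vision.get_image("top");S=vision.get_image("scene")
hsv=cv2.cvtColor(T["color"],cv2.COLOR_BGR2HSV)
def rect(mask,x0,y0,x1,y1,z,seed):
    m=np.zeros_like(mask); m[y0:y1,x0:x1]=mask[y0:y1,x0:x1]
    cs,_=cv2.findContours(m,cv2.RETR_EXTERNAL,cv2.CHAIN_APPROX_NONE); c=max(cs,key=cv2.contourArea)
    c=c[:,0,:]; r=cv2.minAreaRect((back(T,c,z)*1000).astype(np.float32)); return r
tr=rect(((hsv[...,1]<50)&(hsv[...,2]>150)).astype(np.uint8),300,130,460,315,.011,0); print("tray",tr)
nb=rect((hsv[...,2]<75).astype(np.uint8),230,180,330,250,.012,0); print("notebook",nb)
bt=rect(((hsv[...,2]<75)).astype(np.uint8),258,292,308,342,.03,0); print("bottle rect",bt)
pts=cv2.boxPoints(bt); yaw=np.arctan2(*(pts[1]-pts[0])[::-1]); print("byaw",yaw)
tp=cv2.boxPoints(tr); e=[tp[1]-tp[0],tp[2]-tp[1]]; L=max(e,key=np.linalg.norm); L=L/np.linalg.norm(L); L*=np.sign(L[1])
print("left",np.array(tr[0])+58*L,"right",np.array(tr[0])-58*L,"long dir",L)
print("bell",fit(bell,.005,[(T,[380,178,410,209]),(S,[298,188,327,234])],back(T,[394,194],.03)[0]))
print("bell top-only",fit(bell,.005,[(T,[380,178,410,209])],back(T,[394,194],.03)[0]))
print("bottle",fit(bottle(yaw),0,[(T,[265,298,301,335]),(S,[358,262,395,307])],back(T,[283,317],.03)[0]))
print("ink",fit(inkwell(np.arctan2(L[1],L[0])),.005,[(T,[348,229,384,266]),(S,[324,212,367,257])],back(T,[366,248],.03)[0]))
for n,(im,c) in {"T":(T,(283,317)),"T2":(T,(394,193))}.items():pass
im=np.vstack([cv2.resize(T["color"][160:280,340:460],(400,400),interpolation=2)]);im2=cv2.resize(T["color"][280:360,240:320],(400,400),interpolation=2)
cv2.imwrite("pics/c1.png",np.hstack([im,im2]))
E
```

```text
tray ((521.3070678710938, 131.43405151367188), (171.95223999023438, 271.6022033691406), 62.31425857543945)
notebook ((532.9484252929688, 309.5624694824219), (135.42405700683594, 88.488037109375), 88.18586730957031)
bottle rect ((356.4644470214844, 302.9748229980469), (49.79542541503906, 50.426902770996094), 20.496084213256836)
byaw -1.2130716
left [469.94753265 158.38210487] right [572.66660309 104.48599815] long dir [-0.88550925  0.4646216 ]
bell (array([0.5730372 , 0.10699737]), array([-2.7, -0.2,  0.7,  1.9, -0.6, -3.2, -0. , -2.4]))
bell top-only (array([0.57468273, 0.10510766]), array([-1.7, -1. ,  1.7,  1. ]))
bottle (array([0.35657517, 0.30025094]), array([-0.8, -1.2,  3. ,  2.7,  0.7, -0.9, -2.4,  2.1]))
ink (array([0.47346221, 0.16319009]), array([-8. , -2.3,  3.6,  6.7, -0.8, -3. ,  0.7,  1.1]))
```

View pics/c1.png

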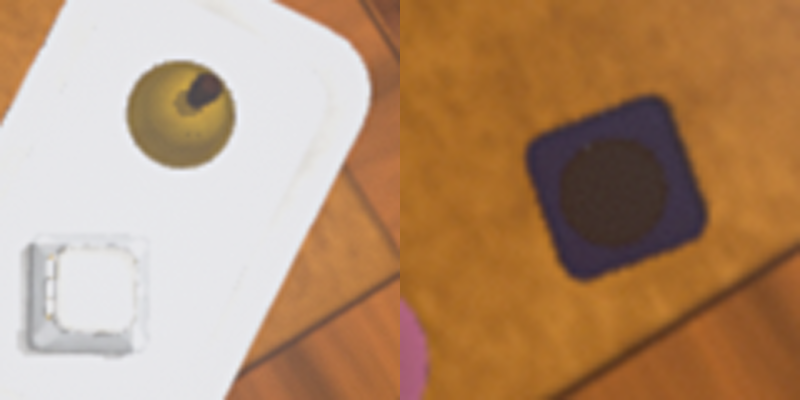

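The crop shows the bell's skirt centred at about (394.3,194.2), its knob at (401.8,186.4), the inkwell lid at (368.5,247) and the bottle cap at (282.4,318.6). I'll cross-check these points and work out the first move.

```bash
cat >> h.py <<'E'
from scipy.spatial.transform import Rotation as Ro
def go(s,x,y,z,deg):
    """tool increments to reach TCP x,y,z (m), tool y axis at deg in the world, pointing down"""
    R=Ro.from_rotvec(s["tool_rot"]); yv=np.array([np.cos(np.radians(deg)),np.sin(np.radians(deg)),0]); zv=np.array([0,0,-1.])
    G=Ro.from_matrix(np.c_[np.cross(yv,zv),yv,zv])
    print("t",np.round(R.inv().apply(np.array([x,y,z])-s["position"])*1000,1),"w",np.round((R.inv()*G).as_rotvec(),4))
E
python3 - <<'E'
from h import *
from bench import vision,ctrl
T=vision.get_image("top");S=vision.get_image("scene")
print("bell skirt",back(T,[394.3,194.2],.010),"knob",back(T,[401.8,186.4],.086),"cap",back(T,[282.4,318.6],.062),"lid",back(T,[368.5,247],.069))
print("scene knob",proj(S,[.573,.1055,.092]),"scene cap",proj(S,[.3565,.3015,.062]))
go(ctrl.get_state(),.573,.1055,.16,20.5)
E
```

```text
bell skirt [[0.5727731  0.10694216]] knob [[0.57197643 0.10802511]] cap [[0.35590298 0.30217869]] lid [[0.47357378 0.16110898]]
scene knob [[312.15344473 185.81763825]] scene cap [[376.56059329 266.79282839]]
t [ 578.7 -582.2   62.5] w [ 1.0000e-04  2.0000e-04 -1.6298e+00]
```

{"name": "jog_arm", "arguments": {
  "increments": [
    {"tx": 578,"ty": -583,"tz": 60,"wz": -1.63,"gripper": 1},
    {"tx": 578,"ty": -583,"tz": 60,"wz": -1.63,"gripper": 1},
    {"tx": 578,"ty": -583,"tz": 60,"wz": -1.63,"gripper": 1},
    {"tx": 578,"ty": -583,"tz": 60,"wz": -1.63,"gripper": 1},
    {"tx": 578,"ty": -583,"tz": 60,"wz": -1.63,"gripper": 1}
  ]
}}

```text
validation failed for argument at $.in...
```

```bash
python3 -c "
from h import *
from bench import ctrl
s=ctrl.get_state();print(s['time'],s['position'],s['joint_positions'],s['ft_force']);go(s,.573,.107,.16,20.5)"
```

```text
0.8 [ 0.19132059 -0.62125206  0.22263707] [ 1.28610305  0.32095776 -0.07006907  1.45045359  0.02256926  1.37079499
 -0.05689614] [0.23334811 0.63340526 0.33086833]
t [ 579.1 -583.6   62.5] w [ 1.0000e-04  2.0000e-04 -1.6298e+00]
```

{"name": "jog_arm", "arguments": {
  "increments": [
    {"tx": 29,"ty": -29,"tz": 3,"wx": 0,"wy": 0,"wz": -0.08,"gripper": 1},
    {"tx": 58,"ty": -58,"tz": 6,"wx": 0,"wy": 0,"wz": -0.16,"gripper": 1},
    {"tx": 87,"ty": -87,"tz": 9,"wx": 0,"wy": 0,"wz": -0.24,"gripper": 1},
    {"tx": 116,"ty": -116,"tz": 12,"wx": 0,"wy": 0,"wz": -0.32,"gripper": 1},
    {"tx": 145,"ty": -145,"tz": 15,"wx": 0,"wy": 0,"wz": -0.4,"gripper": 1}
  ]
}}

```text
time: 1.22
position: [0.2879, -0.4382, 0.2075]
tool_rot: [2.949, 1.081, -0.0]
ft_force: [0.2, 0.7, 1.1]
grip_width: 1.001
grip_force: 0.0
```

```bash
cat > g.py <<'E'
import sys
from h import *
from bench import ctrl
s=ctrl.get_state();print(round(s['time'],2),s['position'].round(4),s['joint_positions'].round(2),s['ft_force'].round(1),round(s['grip_width'],3),round(s['grip_force'],1));go(s,*map(float,sys.argv[1:]))
E
python3 g.py .573 .107 .16 20.5
```

```text
1.22 [ 0.2879 -0.4382  0.2075] [ 1.16  0.07 -0.23  1.78  0.02  1.29  0.06] [0.2 0.7 1.1] 1.001 0.0
t [ 569.9 -231.9   47.3] w [ 2.0000e-04  5.0000e-04 -1.2261e+00]
```

{"name": "jog_arm", "arguments": {
  "increments": [
    {"tx": 39,"ty": -9,"tz": 3,"wx": 0,"wy": 0,"wz": -0.1,"gripper": 1},
    {"tx": 78,"ty": -18,"tz": 6,"wx": 0,"wy": 0,"wz": -0.2,"gripper": 1},
    {"tx": 117,"ty": -27,"tz": 9,"wx": 0,"wy": 0,"wz": -0.3,"gripper": 1},
    {"tx": 156,"ty": -36,"tz": 12,"wx": 0,"wy": 0,"wz": -0.4,"gripper": 1},
    {"tx": 195,"ty": -45,"tz": 15,"wx": 0,"wy": 0,"wz": -0.5,"gripper": 1}
  ]
}}

```text
time: 1.63
position: [0.4084, -0.2785, 0.1929]
tool_rot: [2.589, 1.778, -0.0]
ft_force: [0.5, -0.3, -0.2]
grip_width: 1.0
grip_force: 0.0
```

```bash
python3 g.py .573 .107 .16 20.5
```

```text
1.63 [ 0.4084 -0.2785  0.1929] [ 0.96  0.02 -0.42  1.86  0.01  1.26  0.17] [ 0.5 -0.3 -0.2] 1.0 0.0
t [418.9  15.2  32.5] w [ 6.000e-04  1.200e-03 -7.251e-01]
```

{"name": "jog_arm", "arguments": {
  "increments": [
    {"tx": 39,"ty": 1.5,"tz": 3,"wx": 0,"wy": 0,"wz": -0.08,"gripper": 1},
    {"tx": 78,"ty": 3,"tz": 6,"wx": 0,"wy": 0,"wz": -0.16,"gripper": 1},
    {"tx": 117,"ty": 4.5,"tz": 9,"wx": 0,"wy": 0,"wz": -0.24,"gripper": 1},
    {"tx": 156,"ty": 6,"tz": 12,"wx": 0,"wy": 0,"wz": -0.32,"gripper": 1},
    {"tx": 195,"ty": 7.5,"tz": 15,"wx": 0,"wy": 0,"wz": -0.4,"gripper": 1}
  ]
}}

```text
time: 2.05
position: [0.4859, -0.0994, 0.1778]
tool_rot: [2.185, 2.256, -0.0]
ft_force: [0.9, -0.7, 0.6]
grip_width: 1.001
grip_force: 0.0
```

```bash
python3 g.py .573 .107 .16 20.5
```

```text
2.05 [ 0.4859 -0.0994  0.1778] [ 0.76  0.05 -0.62  1.87  0.03  1.23  0.16] [ 0.9 -0.7  0.6] 1.001 0.0
t [203.5  93.6  17.7] w [ 0.0006  0.0011 -0.3259]
```

{"name": "jog_arm", "arguments": {
  "increments": [
    {"tx": 37,"ty": 17,"tz": 3,"wx": 0,"wy": 0,"wz": -0.06,"gripper": 1},
    {"tx": 74,"ty": 34,"tz": 6,"wx": 0,"wy": 0,"wz": -0.12,"gripper": 1},
    {"tx": 111,"ty": 51,"tz": 9,"wx": 0,"wy": 0,"wz": -0.18,"gripper": 1},
    {"tx": 148,"ty": 68,"tz": 12,"wx": 0,"wy": 0,"wz": -0.24,"gripper": 1},
    {"tx": 180,"ty": 83,"tz": 15,"wx": 0,"wy": 0,"wz": -0.29,"gripper": 1}
  ]
}}

```text
time: 2.47
position: [0.5641, 0.0839, 0.1629]
tool_rot: [1.836, 2.548, 0.002]
ft_force: [0.2, -1.0, -0.8]
grip_width: 1.004
grip_force: 0.0
```

```bash
python3 g.py .573 .107 .14 20.5
```

```text
2.47 [0.5641 0.0839 0.1629] [ 0.48  0.27 -0.78  1.71  0.2   1.24 -0.03] [ 0.2 -1.  -0.8] 1.004 0.0
t [19.  15.7 22.9] w [ 0.0013 -0.0001 -0.036 ]
```

{"name": "jog_arm", "arguments": {
  "increments": [
    {"tx": 10,"ty": 8,"tz": 10,"wx": 0,"wy": 0,"wz": -0.02,"gripper": 0.6},
    {"tx": 19,"ty": 16,"tz": 20,"wx": 0,"wy": 0,"wz": -0.036,"gripper": 0.6},
    {"tx": 19,"ty": 16,"tz": 23,"wx": 0,"wy": 0,"wz": -0.036,"gripper": 0.6},
    {"tx": 19,"ty": 16,"tz": 23,"wx": 0,"wy": 0,"wz": -0.036,"gripper": 0.6},
    {"tx": 19,"ty": 16,"tz": 23,"wx": 0,"wy": 0,"wz": -0.036,"gripper": 0.6}
  ]
}}

```text
time: 2.88
position: [0.5725, 0.1029, 0.1396]
tool_rot: [1.798, 2.576, -0.002]
ft_force: [0.8, -0.2, -0.5]
grip_width: 0.709
grip_force: 0.0
```

```bash
python3 g.py .573 .107 .056 20.5; python3 - <<'E'
from h import *
from bench import vision,ctrl
S=vision.get_image("scene");T=vision.get_image("top")
p=ctrl.get_state()["position"]
print("tcp",proj(S,p),proj(T,p))
cv2.imwrite("pics/s1.png",np.hstack([cv2.resize(S["color"][120:270,250:400],(400,400),interpolation=2),cv2.resize(T["color"][140:260,330:450],(400,400),interpolation=2)]))
E
```

```text
2.88 [0.5725 0.1029 0.1396] [ 0.43  0.33 -0.78  1.71  0.24  1.21 -0.06] [ 0.8 -0.2 -0.5] 0.709 0.0
t [ 3.8  2.  83.6] w [-0.0007  0.0007 -0.0054]
tcp [[312.64395585 162.18059323]] [[412.05627268 178.97646011]]
```

View pics/s1.png

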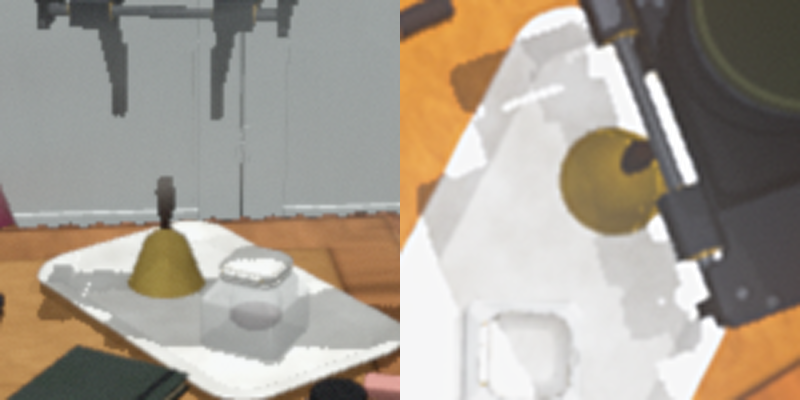

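The fingers straddle the handle: their midpoint is at crop x≈168 and the handle is at 166. Descending.

{"name": "jog_arm", "arguments": {
  "increments": [
    {"tx": 4,"ty": 2,"tz": 20,"wx": 0,"wy": 0,"wz": -0.005,"gripper": 0.6},
    {"tx": 4,"ty": 2,"tz": 42,"wx": 0,"wy": 0,"wz": -0.005,"gripper": 0.6},
    {"tx": 4,"ty": 2,"tz": 64,"wx": 0,"wy": 0,"wz": -0.005,"gripper": 0.6},
    {"tx": 4,"ty": 2,"tz": 82,"wx": 0,"wy": 0,"wz": -0.005,"gripper": 0.6},
    {"tx": 4,"ty": 2,"tz": 82,"wx": 0,"wy": 0,"wz": -0.005,"gripper": 0.6}
  ]
}}

```text
time: 3.4
position: [0.5707, 0.1064, 0.0546]
tool_rot: [-1.79, -2.578, 0.007]
ft_force: [-0.7, 0.1, -0.1]
grip_width: 0.596
grip_force: 0.0
```

{"name": "jog_arm", "arguments": {
  "increments": [
    {"tx": 0,"ty": 0,"tz": 0,"wx": 0,"wy": 0,"wz": 0,"gripper": 0.4},
    {"tx": 0,"ty": 0,"tz": 0,"wx": 0,"wy": 0,"wz": 0,"gripper": 0.3},
    {"tx": 0,"ty": 0,"tz": 0,"wx": 0,"wy": 0,"wz": 0,"gripper": 0.2},
    {"tx": 0,"ty": 0,"tz": 0,"wx": 0,"wy": 0,"wz": 0,"gripper": 0},
    {"tx": 0,"ty": 0,"tz": 0,"wx": 0,"wy": 0,"wz": 0,"gripper": 0}
  ],
  "grip_force": 20
}}

```text
time: 3.82
position: [0.5738, 0.1087, 0.0587]
tool_rot: [1.788, 2.581, 0.001]
ft_force: [-0.7, 1.0, 0.1]
grip_width: 0.303
grip_force: 0.0
```

```bash
python3 g.py .573 .107 .056 20.5
```

```text
3.82 [0.5738 0.1087 0.0587] [ 0.39  0.42 -0.75  1.78  0.32  1.07 -0.12] [-0.7  1.   0.1] 0.303 0.0
t [-1.3 -1.4  2.7] w [0.0017 0.0008 0.0011]
```

{"name": "jog_arm", "arguments": {
  "increments": [
    {"tx": -1,"ty": -1,"tz": 0,"wx": 0,"wy": 0,"wz": 0,"gripper": 0},
    {"tx": -1,"ty": -1,"tz": 0,"wx": 0,"wy": 0,"wz": 0,"gripper": 0},
    {"tx": -1,"ty": -1,"tz": 0,"wx": 0,"wy": 0,"wz": 0,"gripper": 0},
    {"tx": -1,"ty": -1,"tz": 0,"wx": 0,"wy": 0,"wz": 0,"gripper": 0},
    {"tx": -1,"ty": -1,"tz": 0,"wx": 0,"wy": 0,"wz": 0,"gripper": 0}
  ],
  "grip_force": 20
}}

```text
time: 4.23
position: [0.5727, 0.1073, 0.0576]
tool_rot: [1.789, 2.582, 0.0]
ft_force: [0.3, 0.1, 0.3]
grip_width: 0.159
grip_force: 19.8
```

```bash
python3 g.py .533 .310 .1 20.5
```

```text
4.23 [0.5727 0.1073 0.0576] [ 0.39  0.42 -0.75  1.78  0.32  1.07 -0.11] [0.3 0.1 0.3] 0.159 19.8
t [203.7  34.1 -42.4] w [0.0003 0.0002 0.0012]
```

Gripped at 13.8 mm. Lifting gently.

{"name": "jog_arm", "arguments": {
  "increments": [
    {"tx": 0,"ty": 0,"tz": -6,"wx": 0,"wy": 0,"wz": 0,"gripper": 0},
    {"tx": 0,"ty": 0,"tz": -16,"wx": 0,"wy": 0,"wz": 0,"gripper": 0},
    {"tx": 0,"ty": 0,"tz": -28,"wx": 0,"wy": 0,"wz": 0,"gripper": 0},
    {"tx": 0,"ty": 0,"tz": -40,"wx": 0,"wy": 0,"wz": 0,"gripper": 0},
    {"tx": 0,"ty": 0,"tz": -46,"wx": 0,"wy": 0,"wz": 0,"gripper": 0}
  ]
}}

```text
time: 4.65
position: [0.5737, 0.1078, 0.1063]
tool_rot: [1.788, 2.58, 0.003]
ft_force: [-0.1, 0.4, -0.4]
grip_width: 0.154
grip_force: 19.8
```

{"name": "jog_arm", "arguments": {
  "increments": [
    {"tx": 12,"ty": 2,"tz": 0,"wx": 0,"wy": 0,"wz": 0,"gripper": 0},
    {"tx": 34,"ty": 6,"tz": 0,"wx": 0,"wy": 0,"wz": 0,"gripper": 0},
    {"tx": 60,"ty": 10,"tz": 0,"wx": 0,"wy": 0,"wz": 0,"gripper": 0},
    {"tx": 86,"ty": 14,"tz": 0,"wx": 0,"wy": 0,"wz": 0,"gripper": 0},
    {"tx": 112,"ty": 18,"tz": 0,"wx": 0,"wy": 0,"wz": 0,"gripper": 0}
  ]
}}

```text
time: 5.07
position: [0.549, 0.2204, 0.1034]
tool_rot: [-1.789, -2.582, 0.0]
ft_force: [0.9, -0.1, -1.3]
grip_width: 0.152
grip_force: 19.9
```

```bash
python3 g.py .533 .310 .1 20.5
```

```text
5.07 [0.549  0.2204 0.1034] [ 0.24  0.4  -0.8   1.72  0.31  1.16 -0.3 ] [ 0.9 -0.1 -1.3] 0.152 19.9
t [89.5 16.5  3.5] w [-0.0003 -0.0003  0.0012]
```

{"name": "jog_arm", "arguments": {
  "increments": [
    {"tx": 26,"ty": 5,"tz": 0,"wx": 0,"wy": 0,"wz": 0,"gripper": 0},
    {"tx": 52,"ty": 10,"tz": 2,"wx": 0,"wy": 0,"wz": 0,"gripper": 0},
    {"tx": 74,"ty": 14,"tz": 6,"wx": 0,"wy": 0,"wz": 0,"gripper": 0},
    {"tx": 88,"ty": 16,"tz": 10,"wx": 0,"wy": 0,"wz": 0,"gripper": 0},
    {"tx": 88,"ty": 16,"tz": 12,"wx": 0,"wy": 0,"wz": 0,"gripper": 0}
  ]
}}

```text
time: 5.48
position: [0.5308, 0.3121, 0.0912]
tool_rot: [-1.778, -2.586, -0.002]
ft_force: [0.2, 0.0, -1.0]
grip_width: 0.153
grip_force: 19.9
```

```bash
python3 g.py .533 .310 .0655 20.5
```

```text
5.48 [0.5308 0.3121 0.0912] [ 0.07  0.47 -0.81  1.67  0.36  1.16 -0.47] [ 0.2  0.  -1. ] 0.153 19.9
t [-2.9  1.3 25.7] w [-0.0007 -0.0037  0.008 ]
```

{"name": "jog_arm", "arguments": {
  "increments": [
    {"tx": -2,"ty": 1,"tz": 6,"wx": 0,"wy": 0,"wz": 0,"gripper": 0},
    {"tx": -2,"ty": 1,"tz": 12,"wx": 0,"wy": 0,"wz": 0,"gripper": 0},
    {"tx": -2,"ty": 1,"tz": 17,"wx": 0,"wy": 0,"wz": 0,"gripper": 0},
    {"tx": -2,"ty": 1,"tz": 21,"wx": 0,"wy": 0,"wz": 0,"gripper": 0},
    {"tx": -2,"ty": 1,"tz": 22,"wx": 0,"wy": 0,"wz": 0,"gripper": 0}
  ]
}}

```text
time: 5.9
position: [0.5357, 0.3033, 0.0683]
tool_rot: [-1.791, -2.58, 0.003]
ft_force: [0.2, 0.5, -2.4]
grip_width: 0.15
grip_force: 19.9
```

```bash
python3 g.py .533 .310 .0645 20.5
```

```text
5.9 [0.5357 0.3033 0.0683] [ 0.07  0.49 -0.79  1.69  0.38  1.13 -0.48] [ 0.2  0.5 -2.4] 0.15 19.9
t [ 7.2 -0.2  3.8] w [-0.0018  0.0007 -0.0007]
```

{"name": "jog_arm", "arguments": {
  "increments": [
    {"tx": 0,"ty": 0,"tz": 1,"wx": 0,"wy": 0,"wz": 0,"gripper": 0},
    {"tx": 0,"ty": 0,"tz": 2,"wx": 0,"wy": 0,"wz": 0,"gripper": 0},
    {"tx": 0,"ty": 0,"tz": 3,"wx": 0,"wy": 0,"wz": 0,"gripper": 0},
    {"tx": 0,"ty": 0,"tz": 3,"wx": 0,"wy": 0,"wz": 0,"gripper": 0},
    {"tx": 0,"ty": 0,"tz": 3,"wx": 0,"wy": 0,"wz": 0,"gripper": 0}
  ]
}}

```text
time: 6.32
position: [0.5358, 0.3051, 0.0666]
tool_rot: [1.789, 2.582, 0.0]
ft_force: [-0.1, 0.6, -1.8]
grip_width: 0.153
grip_force: 19.9
```

```bash
python3 g.py .533 .310 .0645 20.5
```

```text
6.32 [0.5358 0.3051 0.0666] [ 0.06  0.49 -0.79  1.69  0.38  1.12 -0.48] [-0.1  0.6 -1.8] 0.153 19.9
t [ 5.6 -0.8  2.1] w [0.0002 0.0001 0.0013]
```

{"name": "jog_arm", "arguments": {
  "increments": [
    {"tx": 0,"ty": 0,"tz": 1,"wx": 0,"wy": 0,"wz": 0,"gripper": 0},
    {"tx": 0,"ty": 0,"tz": 1.5,"wx": 0,"wy": 0,"wz": 0,"gripper": 0},
    {"tx": 0,"ty": 0,"tz": 2,"wx": 0,"wy": 0,"wz": 0,"gripper": 0},
    {"tx": 0,"ty": 0,"tz": 2,"wx": 0,"wy": 0,"wz": 0,"gripper": 0},
    {"tx": 0,"ty": 0,"tz": 2,"wx": 0,"wy": 0,"wz": 0,"gripper": 0}
  ]
}}

```text
time: 6.73
position: [0.5359, 0.3052, 0.0648]
tool_rot: [1.789, 2.582, 0.001]
ft_force: [-0.2, -0.1, 0.1]
grip_width: 0.153
grip_force: 19.8
```

```bash
python3 g.py .533 .310 .0645 20.5
```

```text
6.73 [0.5359 0.3052 0.0648] [ 0.06  0.49 -0.79  1.69  0.38  1.12 -0.48] [-0.2 -0.1  0.1] 0.153 19.8
t [ 5.5 -1.   0.3] w [ 0.0005 -0.0001  0.0013]
```

The weight has come off the wrist, so the bell is on the notebook. Releasing.

{"name": "jog_arm", "arguments": {
  "increments": [
    {"tx": 0,"ty": 0,"tz": 0,"wx": 0,"wy": 0,"wz": 0,"gripper": 0.25},
    {"tx": 0,"ty": 0,"tz": 0,"wx": 0,"wy": 0,"wz": 0,"gripper": 0.4},
    {"tx": 0,"ty": 0,"tz": 0,"wx": 0,"wy": 0,"wz": 0,"gripper": 0.5},
    {"tx": 0,"ty": 0,"tz": 0,"wx": 0,"wy": 0,"wz": 0,"gripper": 0.6},
    {"tx": 0,"ty": 0,"tz": 0,"wx": 0,"wy": 0,"wz": 0,"gripper": 0.7}
  ]
}}

```text
time: 7.15
position: [0.5357, 0.305, 0.0645]
tool_rot: [1.789, 2.582, -0.0]
ft_force: [0.2, -0.3, 0.3]
grip_width: 0.448
grip_force: 0.0
```

{"name": "jog_arm", "arguments": {
  "increments": [
    {"tx": 0,"ty": 0,"tz": -10,"wx": 0,"wy": 0,"wz": 0,"gripper": 0.7},
    {"tx": 0,"ty": 0,"tz": -30,"wx": 0,"wy": 0,"wz": 0,"gripper": 0.7},
    {"tx": 0,"ty": 0,"tz": -55,"wx": 0,"wy": 0,"wz": 0,"gripper": 0.7},
    {"tx": 0,"ty": 0,"tz": -75,"wx": 0,"wy": 0,"wz": 0,"gripper": 0.8},
    {"tx": 0,"ty": 0,"tz": -80,"wx": 0,"wy": 0,"wz": 0,"gripper": 0.9}
  ]
}}

```text
time: 7.57
position: [0.5374, 0.3067, 0.1491]
tool_rot: [1.787, 2.58, 0.009]
ft_force: [-0.0, 0.6, -0.2]
grip_width: 0.769
grip_force: 0.0
```

```bash
python3 g.py .356 .302 .12 20.5
```

```text
7.57 [0.5374 0.3067 0.1491] [ 0.1   0.41 -0.83  1.61  0.32  1.25 -0.43] [-0.   0.6 -0.2] 0.769 0.0
t [  59.4 -171.6   28. ] w [ 0.0062 -0.0007  0.0014]
```

{"name": "jog_arm", "arguments": {
  "increments": [
    {"tx": 10,"ty": -29,"tz": 0,"wx": 0,"wy": 0,"wz": 0,"gripper": 1},
    {"tx": 23,"ty": -67,"tz": 0,"wx": 0,"wy": 0,"wz": 0,"gripper": 1},
    {"tx": 36,"ty": -105,"tz": 5,"wx": 0,"wy": 0,"wz": 0,"gripper": 1},
    {"tx": 49,"ty": -143,"tz": 10,"wx": 0,"wy": 0,"wz": 0,"gripper": 1},
    {"tx": 59,"ty": -171,"tz": 20,"wx": 0,"wy": 0,"wz": 0,"gripper": 1}
  ]
}}

```text
time: 7.98
position: [0.3519, 0.3003, 0.1242]
tool_rot: [1.787, 2.583, -0.001]
ft_force: [-0.2, -0.1, 0.6]
grip_width: 0.997
grip_force: 0.0
```

{"name": "jog_arm", "arguments": {
  "increments": [
    {"tx": 0,"ty": 0,"tz": 0,"wx": 0,"wy": 0,"wz": 0,"gripper": 1},
    {"tx": 0,"ty": 0,"tz": 0,"wx": 0,"wy": 0,"wz": 0,"gripper": 1},
    {"tx": 0,"ty": 0,"tz": 0,"wx": 0,"wy": 0,"wz": 0,"gripper": 1},
    {"tx": 0,"ty": 0,"tz": 0,"wx": 0,"wy": 0,"wz": 0,"gripper": 1},
    {"tx": 0,"ty": 0,"tz": 0,"wx": 0,"wy": 0,"wz": 0,"gripper": 1}
  ]
}}

```text
time: 8.4
position: [0.3561, 0.3004, 0.1249]
tool_rot: [-1.79, -2.58, -0.002]
ft_force: [0.9, 0.5, 0.4]
grip_width: 0.998
grip_force: 0.0
```

```bash
python3 g.py .356 .302 .012 20.5; python3 - <<'E'
from h import *
from bench import vision,ctrl
S=vision.get_image("scene");T=vision.get_image("top")
cv2.imwrite("pics/s2.png",np.hstack([cv2.resize(S["color"][160:320,230:390+30],(475,400),interpolation=2),cv2.resize(T["color"][180:360,200:340],(311,400),interpolation=2)]))
E
```

```text
8.4 [0.3561 0.3004 0.1249] [ 0.19  0.06 -0.96  1.99  0.05  1.12 -0.43] [0.9 0.5 0.4] 0.998 0.0
t [  1.4   0.4 112.9] w [ 0.0005 -0.0013 -0.0002]
```

View pics/s2.png

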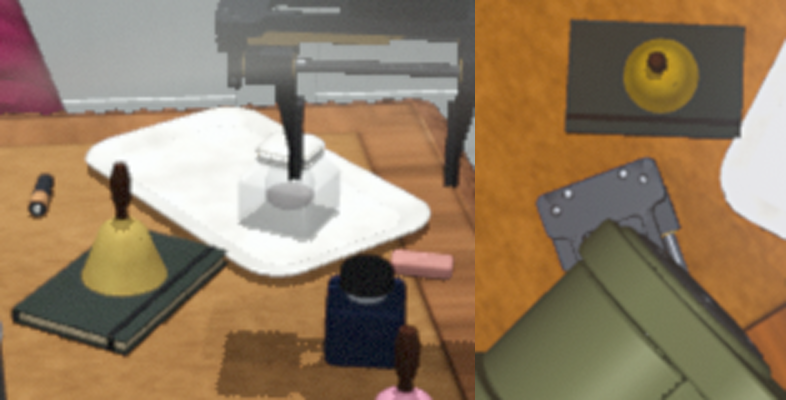

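The bell stands upright in the middle of the notebook at crop (122,255). The fingers straddle the bottle: their midpoint is at crop x≈374 and the cap is at 368. Descending.

{"name": "jog_arm", "arguments": {
  "increments": [
    {"tx": 1,"ty": 0,"tz": 25,"wx": 0,"wy": 0,"wz": 0,"gripper": 1},
    {"tx": 1,"ty": 0,"tz": 50,"wx": 0,"wy": 0,"wz": 0,"gripper": 1},
    {"tx": 1,"ty": 0,"tz": 75,"wx": 0,"wy": 0,"wz": 0,"gripper": 1},
    {"tx": 1,"ty": 0,"tz": 97,"wx": 0,"wy": 0,"wz": 0,"gripper": 1},
    {"tx": 1,"ty": 0,"tz": 110,"wx": 0,"wy": 0,"wz": 0,"gripper": 1}
  ]
}}

```text
time: 8.92
position: [0.3536, 0.3003, 0.0121]
tool_rot: [-1.788, -2.58, 0.004]
ft_force: [-0.9, -0.6, 1.4]
grip_width: 0.998
grip_force: 0.0
```

{"name": "jog_arm", "arguments": {
  "increments": [
    {"tx": 0,"ty": 0,"tz": 0,"wx": 0,"wy": 0,"wz": 0,"gripper": 0.8},
    {"tx": 0,"ty": 0,"tz": 0,"wx": 0,"wy": 0,"wz": 0,"gripper": 0.7},
    {"tx": 0,"ty": 0,"tz": 0,"wx": 0,"wy": 0,"wz": 0,"gripper": 0.6},
    {"tx": 0,"ty": 0,"tz": 0,"wx": 0,"wy": 0,"wz": 0,"gripper": 0.4},
    {"tx": 0,"ty": 0,"tz": 0,"wx": 0,"wy": 0,"wz": 0,"gripper": 0.4}
  ],
  "grip_force": 25
}}

```text
time: 9.33
position: [0.3554, 0.3016, 0.0156]
tool_rot: [1.789, 2.581, 0.003]
ft_force: [0.2, -0.4, -0.5]
grip_width: 0.704
grip_force: 0.0
```

{"name": "jog_arm", "arguments": {
  "increments": [
    {"tx": 0,"ty": 0,"tz": 0,"wx": 0,"wy": 0,"wz": 0,"gripper": 0.4},
    {"tx": 0,"ty": 0,"tz": 0,"wx": 0,"wy": 0,"wz": 0,"gripper": 0.4},
    {"tx": 0,"ty": 0,"tz": 0,"wx": 0,"wy": 0,"wz": 0,"gripper": 0.4},
    {"tx": 0,"ty": 0,"tz": 0,"wx": 0,"wy": 0,"wz": 0,"gripper": 0.4},
    {"tx": 0,"ty": 0,"tz": 0,"wx": 0,"wy": 0,"wz": 0,"gripper": 0.4}
  ]
}}

```text
time: 9.75
position: [0.3554, 0.3014, 0.0153]
tool_rot: [1.789, 2.581, 0.002]
ft_force: [0.1, -1.4, 5.5]
grip_width: 0.596
grip_force: 25.0
```

```bash
python3 g.py .573 .1045 .12 62.3
```

```text
9.75 [0.3554 0.3014 0.0153] [ 0.09  0.26 -0.92  2.09  0.27  0.91 -0.62] [ 0.1 -1.4  5.5] 0.596 25.0
t [-260.8  134.8 -104.4] w [ 0.0014  0.0009 -0.7285]
```

{"name": "jog_arm", "arguments": {
  "increments": [
    {"tx": 0,"ty": 0,"tz": -8,"wx": 0,"wy": 0,"wz": 0,"gripper": 0.4},
    {"tx": 0,"ty": 0,"tz": -30,"wx": 0,"wy": 0,"wz": 0,"gripper": 0.4},
    {"tx": 0,"ty": 0,"tz": -60,"wx": 0,"wy": 0,"wz": 0,"gripper": 0.4},
    {"tx": 0,"ty": 0,"tz": -90,"wx": 0,"wy": 0,"wz": 0,"gripper": 0.4},
    {"tx": 0,"ty": 0,"tz": -110,"wx": 0,"wy": 0,"wz": 0,"gripper": 0.4}
  ]
}}

```text
time: 10.17
position: [0.3543, 0.3018, 0.1268]
tool_rot: [1.788, 2.583, 0.002]
ft_force: [1.3, 0.2, -1.6]
grip_width: 0.592
grip_force: 25.0
```

```bash
python3 g.py .573 .1045 .12 62.3
```

```text
10.17 [0.3543 0.3018 0.1268] [ 0.21  0.05 -0.98  1.99  0.05  1.12 -0.43] [ 1.3  0.2 -1.6] 0.592 25.0
t [-261.7  135.2    6.9] w [ 1.300e-03  1.000e-04 -7.274e-01]
```

{"name": "jog_arm", "arguments": {
  "increments": [
    {"tx": -15,"ty": 8,"tz": 0,"wx": 0,"wy": 0,"wz": -0.05,"gripper": 0.4},
    {"tx": -45,"ty": 23,"tz": 0,"wx": 0,"wy": 0,"wz": -0.14,"gripper": 0.4},
    {"tx": -77,"ty": 40,"tz": 0,"wx": 0,"wy": 0,"wz": -0.23,"gripper": 0.4},
    {"tx": -109,"ty": 56,"tz": 0,"wx": 0,"wy": 0,"wz": -0.32,"gripper": 0.4},
    {"tx": -141,"ty": 73,"tz": 0,"wx": 0,"wy": 0,"wz": -0.4,"gripper": 0.4}
  ]
}}

```text
time: 10.58
position: [0.4726, 0.1933, 0.1246]
tool_rot: [-1.233, -2.889, 0.002]
ft_force: [0.8, 0.2, -2.7]
grip_width: 0.6
grip_force: 25.0
```

```bash
python3 g.py .573 .1045 .12 62.3
```

```text
10.58 [0.4726 0.1933 0.1246] [ 0.37  0.18 -0.88  1.89  0.16  1.14  0.2 ] [ 0.8  0.2 -2.7] 0.6 25.0
t [-133.6   11.     4.6] w [-1.100e-03  2.000e-04 -3.231e-01]
```

{"name": "jog_arm", "arguments": {
  "increments": [
    {"tx": -32,"ty": 3,"tz": 0,"wx": 0,"wy": 0,"wz": -0.08,"gripper": 0.4},
    {"tx": -66,"ty": 6,"tz": 0,"wx": 0,"wy": 0,"wz": -0.16,"gripper": 0.4},
    {"tx": -98,"ty": 8,"tz": 0,"wx": 0,"wy": 0,"wz": -0.24,"gripper": 0.4},
    {"tx": -122,"ty": 10,"tz": 2,"wx": 0,"wy": 0,"wz": -0.3,"gripper": 0.4},
    {"tx": -133,"ty": 11,"tz": 4,"wx": 0,"wy": 0,"wz": -0.32,"gripper": 0.4}
  ]
}}

```text
time: 11.0
position: [0.574, 0.1015, 0.1199]
tool_rot: [-0.768, -3.046, 0.001]
ft_force: [0.8, 0.2, -1.7]
grip_width: 0.596
grip_force: 25.0
```

{"name": "jog_arm", "arguments": {
  "increments": [
    {"tx": 0,"ty": 0,"tz": 8,"wx": 0,"wy": 0,"wz": 0,"gripper": 0.4},
    {"tx": 0,"ty": 0,"tz": 16,"wx": 0,"wy": 0,"wz": 0,"gripper": 0.4},
    {"tx": 0,"ty": 0,"tz": 24,"wx": 0,"wy": 0,"wz": 0,"gripper": 0.4},
    {"tx": 0,"ty": 0,"tz": 30,"wx": 0,"wy": 0,"wz": 0,"gripper": 0.4},
    {"tx": 0,"ty": 0,"tz": 30,"wx": 0,"wy": 0,"wz": 0,"gripper": 0.4}
  ]
}}

```text
time: 11.42
position: [0.5697, 0.1067, 0.0887]
tool_rot: [-0.761, -3.045, 0.002]
ft_force: [-0.1, 0.1, -1.8]
grip_width: 0.598
grip_force: 25.0
```

```bash
python3 g.py .573 .1045 .022 62.3; python3 - <<'E'
from h import *
from bench import vision,ctrl
S=vision.get_image("scene");T=vision.get_image("top")
cv2.imwrite("pics/s3.png",np.hstack([cv2.resize(S["color"][140:300,240:400],(400,400),interpolation=2),cv2.resize(T["color"][130:310,300:480],(400,400),interpolation=2)]))
print(proj(S,[[.573,.1045,.005],[.573,.1045,.067]]))
E
```

```text
11.42 [0.5697 0.1067 0.0887] [ 0.45  0.39 -0.82  1.76  0.31  1.13  0.61] [-0.1  0.1 -1.8] 0.598 25.0
t [-4.1 -0.3 66.7] w [-0.0019 -0.0027 -0.0062]
[[312.78448394 225.52257724]
 [312.50360295 197.36166979]]
```

View pics/s3.png

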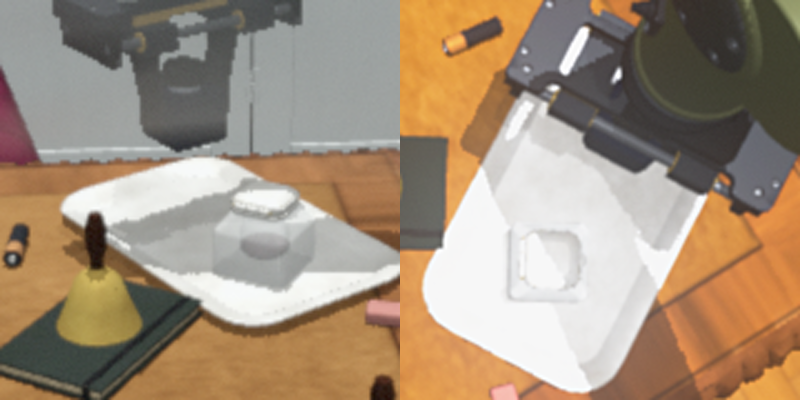

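The inkwell hasn't moved, and the bottle hangs upright over the empty right spot. Lowering.

{"name": "jog_arm", "arguments": {
  "increments": [
    {"tx": -3,"ty": 0,"tz": 14,"wx": 0,"wy": 0,"wz": 0,"gripper": 0.4},
    {"tx": -3,"ty": 0,"tz": 28,"wx": 0,"wy": 0,"wz": 0,"gripper": 0.4},
    {"tx": -3,"ty": 0,"tz": 42,"wx": 0,"wy": 0,"wz": 0,"gripper": 0.4},
    {"tx": -3,"ty": 0,"tz": 54,"wx": 0,"wy": 0,"wz": 0,"gripper": 0.4},
    {"tx": -3,"ty": 0,"tz": 58,"wx": 0,"wy": 0,"wz": 0,"gripper": 0.4}
  ]
}}

```text
time: 11.93
position: [0.5725, 0.1039, 0.0292]
tool_rot: [-0.763, -3.043, 0.003]
ft_force: [-1.1, -0.4, -1.8]
grip_width: 0.592
grip_force: 25.0
```

{"name": "jog_arm", "arguments": {
  "increments": [
    {"tx": 0,"ty": 0,"tz": 1,"wx": 0,"wy": 0,"wz": 0,"gripper": 0.4},
    {"tx": 0,"ty": 0,"tz": 2,"wx": 0,"wy": 0,"wz": 0,"gripper": 0.4},
    {"tx": 0,"ty": 0,"tz": 3,"wx": 0,"wy": 0,"wz": 0,"gripper": 0.4},
    {"tx": 0,"ty": 0,"tz": 3,"wx": 0,"wy": 0,"wz": 0,"gripper": 0.4},
    {"tx": 0,"ty": 0,"tz": 3,"wx": 0,"wy": 0,"wz": 0,"gripper": 0.4}
  ]
}}

```text
time: 12.35
position: [0.575, 0.1045, 0.0301]
tool_rot: [0.764, 3.046, 0.0]
ft_force: [0.0, 0.4, -1.8]
grip_width: 0.595
grip_force: 25.0
```

```bash
python3 g.py .573 .1045 .0203 62.3
```

```text
12.35 [0.575  0.1045 0.0301] [ 0.41  0.47 -0.78  1.8   0.38  1.03  0.57] [ 0.   0.4 -1.8] 0.595 25.0
t [ 1.8 -0.9  9.8] w [ 0.0004  0.001  -0.0083]
```

{"name": "jog_arm", "arguments": {
  "increments": [
    {"tx": 1,"ty": -1,"tz": 2,"wx": 0,"wy": 0,"wz": 0,"gripper": 0.4},
    {"tx": 2,"ty": -1,"tz": 4,"wx": 0,"wy": 0,"wz": 0,"gripper": 0.4},
    {"tx": 2,"ty": -1,"tz": 6,"wx": 0,"wy": 0,"wz": 0,"gripper": 0.4},
    {"tx": 2,"ty": -1,"tz": 7,"wx": 0,"wy": 0,"wz": 0,"gripper": 0.4},
    {"tx": 2,"ty": -1,"tz": 8,"wx": 0,"wy": 0,"wz": 0,"gripper": 0.4}
  ]
}}

```text
time: 12.77
position: [0.5722, 0.1044, 0.0213]
tool_rot: [-0.765, -3.047, 0.0]
ft_force: [0.2, 0.4, -2.1]
grip_width: 0.594
grip_force: 25.0
```

{"name": "jog_arm", "arguments": {
  "increments": [
    {"tx": 0,"ty": 0,"tz": 0.5,"wx": 0,"wy": 0,"wz": 0,"gripper": 0.4},
    {"tx": 0,"ty": 0,"tz": 1,"wx": 0,"wy": 0,"wz": 0,"gripper": 0.4},
    {"tx": 0,"ty": 0,"tz": 1,"wx": 0,"wy": 0,"wz": 0,"gripper": 0.4},
    {"tx": 0,"ty": 0,"tz": 1,"wx": 0,"wy": 0,"wz": 0,"gripper": 0.4},
    {"tx": 0,"ty": 0,"tz": 1,"wx": 0,"wy": 0,"wz": 0,"gripper": 0.4}
  ]
}}

```text
time: 13.18
position: [0.5724, 0.1045, 0.0206]
tool_rot: [0.765, 3.047, -0.0]
ft_force: [-0.2, -0.2, -2.1]
grip_width: 0.594
grip_force: 25.0
```

```bash
python3 g.py .573 .1045 .0203 62.3
```

```text
13.18 [0.5724 0.1045 0.0206] [ 0.41  0.48 -0.77  1.81  0.39  1.01  0.56] [-0.2 -0.2 -2.1] 0.594 25.0
t [-0.5  0.3  0.3] w [ 0.      0.0001 -0.0083]
```

Still carrying the weight. I'll creep down another 1 mm.

{"name": "jog_arm", "arguments": {
  "increments": [
    {"tx": 0,"ty": 0,"tz": 0.5,"wx": 0,"wy": 0,"wz": 0,"gripper": 0.4},
    {"tx": 0,"ty": 0,"tz": 1,"wx": 0,"wy": 0,"wz": 0,"gripper": 0.4},
    {"tx": 0,"ty": 0,"tz": 1,"wx": 0,"wy": 0,"wz": 0,"gripper": 0.4},
    {"tx": 0,"ty": 0,"tz": 1,"wx": 0,"wy": 0,"wz": 0,"gripper": 0.4},
    {"tx": 0,"ty": 0,"tz": 1,"wx": 0,"wy": 0,"wz": 0,"gripper": 0.4}
  ]
}}

```text
time: 13.6
position: [0.5725, 0.1045, 0.0199]
tool_rot: [0.765, 3.047, -0.0]
ft_force: [-1.4, -0.6, 3.7]
grip_width: 0.597
grip_force: 25.0
```

Contact. Release slowly and lift.

{"name": "jog_arm", "arguments": {
  "increments": [
    {"tx": 0,"ty": 0,"tz": 0,"wx": 0,"wy": 0,"wz": 0,"gripper": 0.65},
    {"tx": 0,"ty": 0,"tz": 0,"wx": 0,"wy": 0,"wz": 0,"gripper": 0.75},
    {"tx": 0,"ty": 0,"tz": 0,"wx": 0,"wy": 0,"wz": 0,"gripper": 0.85},
    {"tx": 0,"ty": 0,"tz": 0,"wx": 0,"wy": 0,"wz": 0,"gripper": 0.9},
    {"tx": 0,"ty": 0,"tz": 0,"wx": 0,"wy": 0,"wz": 0,"gripper": 0.9}
  ]
}}

```text
time: 14.02
position: [0.5723, 0.1045, 0.0194]
tool_rot: [-0.765, -3.047, 0.0]
ft_force: [0.3, -0.7, 0.6]
grip_width: 0.852
grip_force: 0.0
```

{"name": "jog_arm", "arguments": {
  "increments": [
    {"tx": 0,"ty": 0,"tz": -8,"wx": 0,"wy": 0,"wz": 0,"gripper": 0.9},
    {"tx": 0,"ty": 0,"tz": -28,"wx": 0,"wy": 0,"wz": 0,"gripper": 0.9},
    {"tx": 0,"ty": 0,"tz": -55,"wx": 0,"wy": 0,"wz": 0,"gripper": 0.9},
    {"tx": 0,"ty": 0,"tz": -85,"wx": 0,"wy": 0,"wz": 0,"gripper": 0.9},
    {"tx": 0,"ty": 0,"tz": -115,"wx": 0,"wy": 0,"wz": 0,"gripper": 0.9}
  ]
}}

```text
time: 14.43
position: [0.5719, 0.1046, 0.136]
tool_rot: [-0.764, -3.047, 0.0]
ft_force: [1.0, 0.1, 1.1]
grip_width: 0.896
grip_force: 0.0
```

{"name": "jog_arm", "arguments": {
  "increments": [
    {"tx": -5,"ty": 0,"tz": -10,"wx": 0,"wy": 0,"wz": 0,"gripper": 0.9},
    {"tx": -25,"ty": 0,"tz": -20,"wx": 0,"wy": 0,"wz": 0,"gripper": 0.9},
    {"tx": -50,"ty": 0,"tz": -30,"wx": 0,"wy": 0,"wz": 0,"gripper": 0.9},
    {"tx": -75,"ty": 0,"tz": -30,"wx": 0,"wy": 0,"wz": 0,"gripper": 0.9},
    {"tx": -90,"ty": 0,"tz": -30,"wx": 0,"wy": 0,"wz": 0,"gripper": 0.9}
  ]
}}

```text
time: 14.85
position: [0.6542, 0.0595, 0.1651]
tool_rot: [0.768, 3.044, -0.001]
ft_force: [-0.3, -0.9, -0.3]
grip_width: 0.903
grip_force: 0.0
```

```bash
python3 - <<'E'
from h import *
from bench import vision,ctrl
S=vision.get_image("scene");T=vision.get_image("top")
cv2.imwrite("pics/s4.png",np.hstack([cv2.resize(S["color"][140:300,240:400],(400,400),interpolation=2),cv2.resize(T["color"][130:310,300:480],(400,400),interpolation=2)]))
R=np.array([[np.cos(1.087),-np.sin(1.087)],[np.sin(1.087),np.cos(1.087)]])
for n,im in (("scene",S),("top",T)):
  for t in ("bottle_center","inkwell_center"): print(n,t,[(np.round(d["bbox"]).tolist(),round(d["conf"],2)) for d in vision.spot_in(n,t)])
q=proj(S,bottle(1.087)+[.5727,.1045,.005]);print("expected scene bbox",q.min(0),q.max(0))
E
```

```text
scene bottle_center [([294.0, 195.0, 334.0, 233.0], 0.62), ([238.0, 251.0, 321.0, 302.0], 0.6)]
scene inkwell_center [([326.0, 213.0, 366.0, 256.0], 0.78)]
top bottle_center [([377.0, 171.0, 416.0, 213.0], 0.55)]
top inkwell_center [([238.0, 190.0, 321.0, 239.0], 0.73)]
expected scene bbox [294.71229777 194.00861707] [330.89539099 233.44607087]
```

View pics/s4.png

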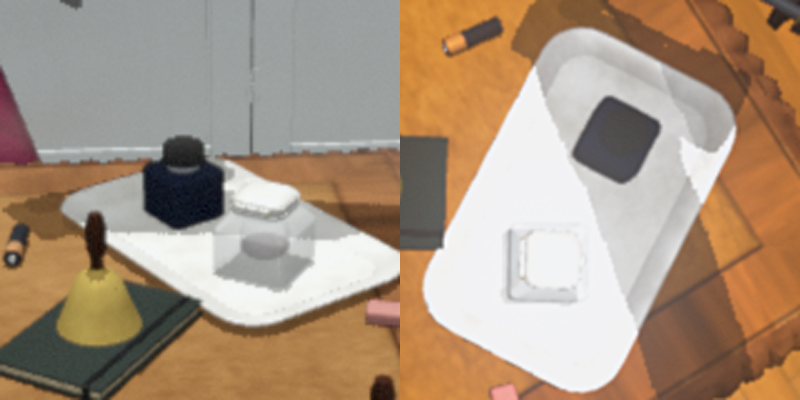

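The bottle stands upright in the right spot, at crop (183,180) in the scene view and (617,138) from above. The bell is upright on the notebook, the inkwell hasn't moved, and the gripper is clear. Handing in.

```bash
python3 -c "
from bench import ctrl
print(ctrl.close_job())"
```

```text
the job is handed in; nothing more can be done
None
```

The job is handed in: the bell stands upright on the black notebook, the ink bottle stands upright in the bell's old spot on the tray, and the inkwell was left in place (about 15 s used).

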